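Isolate the meter test fixture and hold its guard open

TASK

Switch the meter test fixture off first by pushing the red-knobbed lever on the yellow switch block right over to its stop away from the robot. Then lift the fixture's clear guard, which springs shut if let go, by its black grab bar and hold it steadily open at 50 degrees, in line with the red gauge strip, so that a colleague opposite can take the meter out. Finish while still gripping the bar and holding the guard there, and leave the meter and the other things on the bench where they are.

Things in the scene. Friction and masses are not known exactly. Their poses are not given: they have to be found in the camera images.
- power (a joint): Angle of the switch lever about the switch block's y axis, rad. 0 = on, lever leaning 0.5 rad from upright towards the block's -x (the robot's side); 1.0 = off, its end stop, leaning 0.5 rad towards the block's +x. Moves with light friction (about 1 N at the knob) and stays where it is left.
- power_tip (a point): Centre of the lever's red ball knob, 26 mm across, on a 10 mm steel rod; it is 80 mm from the lever's pivot. About 92 mm above the bench at both ends of its swing, 102 mm in the middle.
- power_base: Yellow switch block, 70 (x) x 50 (y) x 25 mm high, fixed to the bench on the left or on the right of the fixture. Origin at the centre of its underside; the lever pivots 22 mm above it about its y axis. Its x axis points away from the robot (yaw up to 0.4 rad).
- fixture: Grey open-topped test fixture, 190 (x) x 230 (y) x 75 mm high, fixed to the bench, with a meter inside. Origin at the centre of its underside; x points away from the robot (yaw up to 0.45 rad) towards the guard's free edge. A red gauge strip 150 mm long, 12 mm wide and 6 mm thick stands just outside its left (+y) wall, rising from the hinge line towards +x at 50 degrees to the horizontal.
- guard (a joint): Opening angle of the guard, rad: 0 = shut and level, 50 degrees = 0.873 is wanted, stop at 1.6. A spring and its weight always pull it shut, with about 3 N at the grab bar.
- guard_hinge (a point): Middle of the guard's hinge line, on the fixture's edge nearest the robot: 95 mm towards the fixture's -x from its origin and 80 mm above the bench. The hinge line runs along the fixture's y. The guard is a clear sheet 190 x 230 x 5 mm in an aluminium frame.
- grab_bar (a point): Black round bar 12 mm thick, parallel to the hinge, 114 mm clear between its side arms, in the guard's plane 45 mm beyond its free edge (39 mm clear gap to the sheet). Origin at the bar's middle, 235 mm from the hinge line; 80 mm above the bench when shut, 260 mm at 50 degrees. x points away from the hinge in the guard's plane, y along the bar. Pinched from above it turns between the fingers.
- meter: Meter in an orange holster, 88 x 186 x 42 mm, lying loose inside the fixture; leave it. Origin at the centre of its underside.
- sleeve_tray: Blue tray of sleeves, 90 x 90 x 30 mm, on the other side of the fixture from the switch; leave it. Origin at the centre of its underside.
- battery_box: Green battery box, 70 x 55 x 50 mm; leave it. Origin at the centre of its underside.
- empty_case: Empty orange holster shell, 88 x 186 x 30 mm; leave it. Origin at the centre of its underside.
- driver: Screwdriver with a yellow handle lying on the bench; leave it.
Not all that is in view belongs to the job. Of the things that look like the power_base, the largest one is meant.

How it is judged (in metres and radians):
On the way:
1. the switch lever is pushed over to off (beyond 0.9 rad) while the guard is shut (under 0.1 rad) (value of joint power above 0.9 rad and value of joint guard below 0.1 rad), for 0.2 s.
At the end, for the whole second after the job is handed in: The lever is at off (beyond 0.9 rad) and the guard stands still (under 0.1 rad/s) at 50 degrees, within 5 degrees either way (0.785 to 0.96 rad), held by the fingers (more than 1.5 N of contact between fingers and guard) at the grab bar (TCP within 60 mm of its middle) (value of joint power above 0.9 rad and value of joint guard between 0.785 and 0.96 rad and velocity of joint guard between -0.1 and 0.1 rad/s and contact force between the fingers and guard above 1.5 N and distance between the grasp point and grab_bar below 0.06 m); the arm keeps its last pose, push and grip.
It fails at once if the guard is raised (beyond 0.15 rad) while the switch is not off (under 0.85 rad) (value of joint guard above 0.15 rad and value of joint power below 0.85 rad).
It fails at once if the meter, sleeve tray, battery box, empty case or screwdriver is moved more than 30 mm (distance of any of meter, sleeve_tray, battery_box, empty_case, driver from where it was at the start of the episode above 0.03 m).
It also fails if it takes over 51 s, if anything falls off the work surface, if the arm or the gripper's body presses on something with over 40 N, if the wrist force passes 120 N, or if a joint passes its speed limit or range.

ROBOT

A 6-joint arm with a two-finger parallel gripper is mounted at the origin on the work surface. World frame = base frame: x ahead of the robot, y to its left, z up, the work surface at z = 0. Lengths are in m, angles in degrees, forces in N, time in s.
With the tool pointing down it reaches from about 0.3 to 0.75 m from the base axis. Payload 8.5 kg.
Tool frame: the origin (TCP) lies between the finger pads, 19 mm behind the fingertips; this is the grasp point; x points along the fingers, y is the direction in which the jaws open and shut, and the axes are right-handed (so a half turn about x gives the same grasp; the last joint's range is limited). The gripper opens to 85 mm and grips with 20 to 120 N. Pads are 22 mm wide; open, the fingers measure 114 mm over their backs; the gripper's body (76 mm by 85 mm) begins 54 mm behind the grasp point. The pads swing forward as they close: fully open they stand 13 mm farther back than shut.
Start: joints at [-76.564, 21.807, 74.336, -0, 83.858, -12.336], TCP at [0.239, -0.495, 0.25] pointing down, gripper open.
Joint ranges: [-178.18, 178.18], [-50.72, 133.34], [12.68, 142.11], [-81.47, 261.47], [9.98, 163.14], [-165.26, 165.26]. Speed limits (degrees/s): [136.94, 136.94, 180, 180, 180, 180].

INTERFACE

Orientations are given as a 3x3 rotation matrix whose columns are the frame's x, y, z axes.
In Python, from rig import sensors, cams, env gives the robot as it stands.
- The arm moves only by the shell command python3 -m crank 'ROWS' [FORCE]. ROWS is a JSON object of lists of equal length, an entry for each row: "hand": the closure in counts, from 0 (fully open) to 255 (shut); "translation": the shift along the tool's x, y, z in m, a list of three; "dr": the turn, a rotation vector about the tool's x, y, z in rad, a list of three. A call has 1 to 5 rows; each row is the pose to reach, as a shift and turn from the pose commanded when the call began, along the tool's axes at that moment; what a row does not reach only later rows make up. A row lasts 1/10 s, in which the tool goes at most 50 mm and 8.59 degrees, less where a joint would pass 70% of its speed; a pose out of reach is approached as far as the arm can. A call with a gripper value outside its range is refused whole. The fingers move at their own pace and stop on an object; FORCE is the grip in N (left out, the last holds). Time passes only in rows, so rows that repeat a pose let the fingers close. It gives the time, the measured TCP pose, the force and the opening at its end, in the units of the state.
- sensors.observe(): the state, without advancing time (a new reading comes with each control period).
- cams.get_image(name): name is "scene" or "top"; returns (picture, depth): 384x512x3 uint8, blue, green, red; 384x512 float32, m along the optical axis (not along the pixel's ray), 0 where there is no reading.
- cams.calibration(name): a dict with "vertical_fov" (degrees; the focal length in pixels is half the picture's height over the tangent of half this angle, whatever the lens; pixels are square), "cx", "cy" (the principal point, pixels), "extrinsics" (4x4, takes a point from camera to world coordinates). Camera axes: x right, y down, z forward; pixel columns grow to the right and rows downward; lengths in m; the calibration is good to about 2 mm. A picture is of the moment at which its call begins. calibration takes no time and is no camera call.
- env.close_job(): hands the job in, once; it reports no verdict.
The state is a dict: "time_s": time; "q": joint angles; "qvel": joint speeds; "joint_efforts": joint torques, N m; "position": TCP position; "tool_rot": TCP orientation; "ft_force": force on the tool from outside, world axes, zero at the start; "wrist_torque": the same for the moment, N m; "grip_width": finger opening in m.
Only numpy, scipy, OpenCV 4.12 (cv2) and the standard library are available. Lean on these libraries where they do the work, as an engineer would, in place of code of your own. Each camera call takes 0.05 s, during which the arm holds its last target. There are 200 camera calls.

## Working session

There is one attempt and no reset: what is moved stays moved. The work goes in short steps, Python scripts to look and compute and a shell command to move; the robot and the scene stay as the last step left them, time stands still between calls to the robot, and variables do not carry over. Pictures are saved under pics/ and viewed, about 8 in all and at most 12, crops included, and the job is handed in when it is done.

```bash
mkdir -p pics; ls; cat > h.py <<'E'
import numpy as np, cv2
from rig import sensors, cams, env
def snap(n):
    im,d=cams.get_image(n); return im,d
def K(n):
    c=cams.calibration(n); f=192/np.tan(np.radians(c["vertical_fov"])/2); return f,c["cx"],c["cy"],np.array(c["extrinsics"])
def pt(n,d,u,v,z=None):
    f,cx,cy,E=K(n); z=z or np.median(d[v-1:v+2,u-1:u+2]); return (E@[(u-cx)*z/f,(v-cy)*z/f,z,1])[:3]
def cloud(n,d):
    f,cx,cy,E=K(n); v,u=np.mgrid[:384,:512]; P=np.stack([(u-cx)*d/f,(v-cy)*d/f,d,np.ones_like(d)],-1); return (P@E.T)[...,:3]
E
python3 - <<'E'
from h import *
for n in("scene","top"):
    im,d=snap(n); np.savez(n+"0.npz",im=im,d=d); cv2.imwrite(f"pics/{n}0.png",cv2.resize(im,(800,600),interpolation=cv2.INTER_CUBIC)); print(n,cams.calibration(n))
print(sensors.observe())
E
```

```text
pics
scene {'vertical_fov': 51.38243800530219, 'cx': 252.2691937232267, 'cy': 188.41876505352826, 'extrinsics': array([[ 0.7598682 ,  0.40887819, -0.50538989,  1.11644225],
       [ 0.64969992, -0.45117465,  0.61182632, -0.69404417],
       [ 0.02214333, -0.79325914, -0.6084814 ,  0.7157677 ],
       [ 0.        ,  0.        ,  0.        ,  1.        ]])}
top {'vertical_fov': 46.74289393733292, 'cx': 250.9591343778743, 'cy': 194.8354623658766, 'extrinsics': array([[ 0.00258281, -0.98815254,  0.15345321,  0.36992424],
       [-0.9999919 , -0.00207858,  0.00344624, -0.02993212],
       [-0.00308644, -0.15346087, -0.98814991,  1.40960563],
       [ 0.        ,  0.        ,  0.        ,  1.        ]])}
{'time_s': 0.1, 'q': array([-7.65641029e+01,  2.18385481e+01,  7.43793943e+01,  1.24898781e-03,
        8.38555885e+01, -1.23352459e+01]), 'qvel': array([-0.04225002, -0.0227934 , -0.08457535,  0.05850614, -0.02921764,
        0.01983204]), 'joint_efforts': array([ 4.20817683e-03, -4.49221373e+01, -2.31658387e+01, -1.04449782e-04,
        3.64142899e-03,  1.46762329e-05]), 'position': array([ 0.23908148, -0.49506839,  0.24946618]), 'tool_rot': array([[-2.77116991e-04,  4.34775312e-01, -9.00538923e-01],
       [ 1.25326867e-03, -9.00538099e-01, -4.34775300e-01],
       [-9.99999176e-01, -1.24910084e-03, -2.95335871e-04]]), 'ft_force': array([-0.50757323,  0.16690871,  0.31373081]), 'wrist_torque': array([-0.02256422, -0.00362047,  0.01964863]), 'grip_width': 0.0854385018418177}
```

View pics/scene0.png

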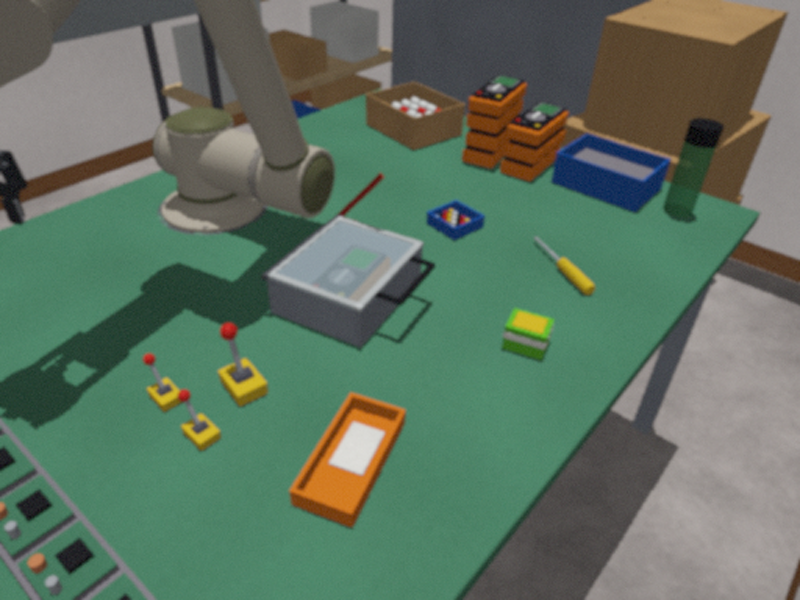

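View pics/top0.png

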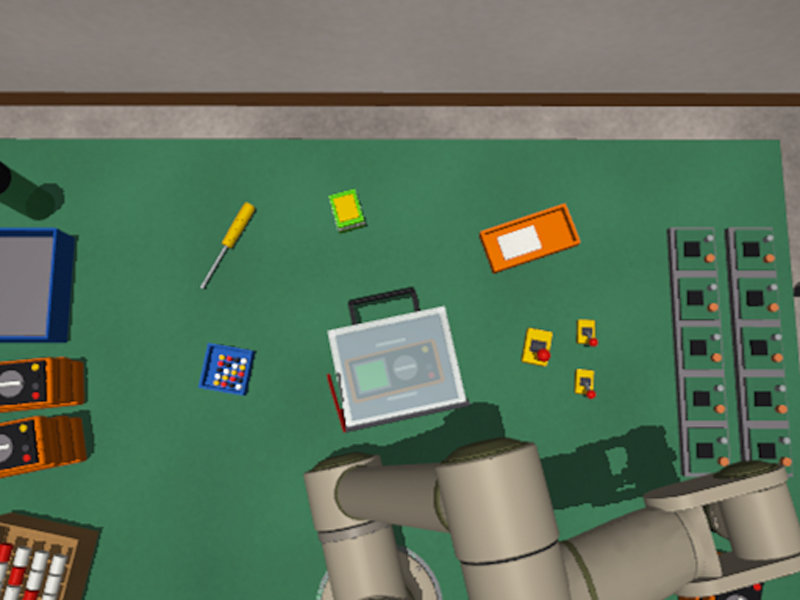

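Scene view: the largest lever stands at about (242,378) with its red knob at (229,331); the grab bar is at about (415,285). Top view: switch (537,345), knob (543,355), bar from (352,303) to (416,292), sheet corners (330,331), (444,308), (466,401), (345,430).

```bash
python3 - <<'E'
from h import *
T=np.load("top0.npz"); S=np.load("scene0.npz")
def ray(n,u,v,z):
    f,cx,cy,E=K(n); r=E[:3,:3]@[(u-cx)/f,(v-cy)/f,1]; o=E[:3,3]; return o+r*(z-o[2])/r[2]
s=512/800
for nm,u,v,z in [("knob",543,355,.092),("block ",537,345,.025),("barL",352,303,.08),("barR",416,292,.08),("c1",330,331,.08),("c2",444,308,.08),("c3",466,401,.08),("c4",345,430,.08)]:
    print(nm,ray("top",u*s,v*s,z).round(4), pt("top",T["d"],round(u*s),round(v*s)).round(4))
for n,D,box in(("top",T,(325,215,365,240)),("scene",S,(135,200,160,225))):
    im=D["im"].astype(int);x0,y0,x1,y1=box
    P=cloud(n,D["d"])
    red=(im[...,2]>120)&(im[...,1]<70)&(im[...,0]<70); yel=(im[...,2]>150)&(im[...,1]>120)&(im[...,0]<90)
    m=np.zeros_like(red);m[y0:y1,x0:x1]=1
    v,u=np.nonzero(red&m);print(n,"red",len(u),u.mean(),v.mean(),ray(n,u.mean(),v.mean(),.092).round(4),np.median(P[red&m],0).round(4))
    if n=="top":
        v,u=np.nonzero(yel&m);q=P[yel&m];q=q[(q[:,2]<.035)&(q[:,2]>.015)];print("yel",len(q),q.min(0),q.max(0)); print(cv2.minAreaRect(q[:,:2].astype(np.float32)))
    P=cloud(n,D["d"]);im2=D["im"].max(-1)
    k=(im2<60)&(P[...,2]>.065)&(P[...,2]<.1)&(P[...,0]>.4)&(P[...,0]<.8)&(abs(P[...,1])<.25)
    q=P[k];print(n,"bar",len(q))
    if len(q): print(q.min(0),q.max(0),cv2.minAreaRect(q[:,:2].astype(np.float32)))
x=lambda a,n:cv2.resize(a,None,fx=n,fy=n,interpolation=cv2.INTER_CUBIC)
a=x(T["im"][175:285,200:300],4);b=x(T["im"][195:250,325:395],5)
cv2.imwrite("pics/c1.png",np.hstack([a,cv2.copyMakeBorder(b,0,a.shape[0]-b.shape[0],0,0,0)]))
E
```

```text
knob [ 0.478 -0.312  0.092] [ 0.4771 -0.3094  0.1106]
block  [ 0.5035 -0.3149  0.025 ] [ 0.5014 -0.3127  0.0404]
barL [0.579  0.0525 0.08  ] [0.5785 0.0532 0.0822]
barR [ 0.6009 -0.0716  0.08  ] [ 0.6144 -0.0734  0.    ]
c1 [0.5243 0.0943 0.08  ] [0.5232 0.0944 0.0852]
c2 [ 0.5696 -0.1258  0.08  ] [ 0.5817 -0.1309  0.0021]
c3 [ 0.3913 -0.1659  0.08  ] [ 0.3902 -0.1646  0.0855]
c4 [0.3366 0.0629 0.08  ] [0.3373 0.062  0.0855]
top red 54 347.3888888888889 226.77777777777777 [ 0.4793 -0.3116  0.092 ] [ 0.4772 -0.3075  0.1079]
yel 159 [ 0.46535137 -0.34239158  0.01838331] [ 0.52219131 -0.28381713  0.03252964]
((0.49739935994148254, -0.31284135580062866), (0.048205722123384476, 0.06054311245679855), 77.39115142822266)
top bar 193
[ 0.53839206 -0.07393078  0.07448939] [0.60924419 0.05927128 0.09256663] ((0.5754551887512207, -0.007423192262649536), (0.04729676991701126, 0.13013751804828644), 12.684182167053223)
scene red 72 146.05555555555554 210.45833333333334 [ 0.4672 -0.3017  0.092 ] [ 0.484  -0.3118  0.1067]
scene bar 197
[ 0.54130022 -0.07770789  0.07046998] [0.61228064 0.05676428 0.08826197] ((0.5774046778678894, -0.007156819105148315), (0.05058017373085022, 0.1373734027147293), 9.988325119018555)
```

View pics/c1.png

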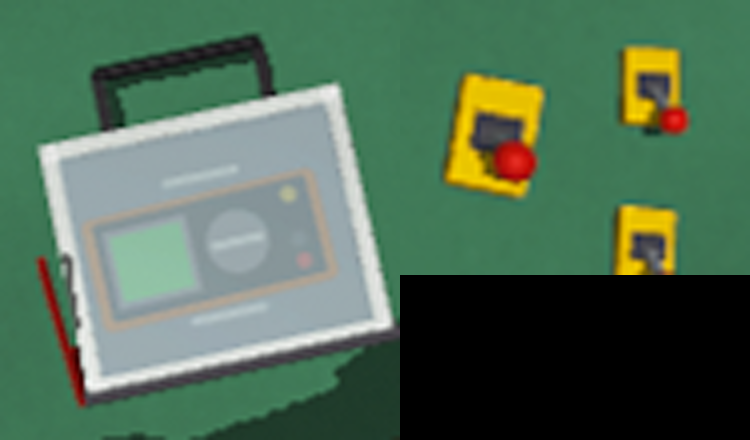

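The crop shows the bar corners at (97,75) and (258,42), and the yaw of the block and the fixture. The knob sits less far from the block centre than the 38 mm expected, so I'll triangulate it.

```bash
python3 - <<'E'
from h import *
T=np.load("top0.npz"); S=np.load("scene0.npz")
def rr(n,u,v):
    f,cx,cy,E=K(n); r=E[:3,:3]@[(u-cx)/f,(v-cy)/f,1]; return E[:3,3],r/np.linalg.norm(r)
def tri(a,b):
    A=0;B=0;L=[]
    for n,u,v in(("top",*a),("scene",*b)):
        o,r=rr(n,u,v);M=np.eye(3)-np.outer(r,r);A=A+M;B=B+M@o;L.append((M,o))
    x=np.linalg.solve(A,B); return x.round(4),[np.linalg.norm(M@(x-o)).round(4) for M,o in L]
print("knob",tri((347.5,226.8),(146.2,211)))
def ray(n,u,v,z):
    o,r=rr(n,u,v); return o+r*(z-o[2])/r[2]
C=[(465,75),(542,88),(523,197),(445,182)]
q=[ray("top",325+(a-400)/5-.5,195+b/5-.5,.025 if i<2 else .012) for i,(a,b) in enumerate(C)]
print(np.round(q,4)[:,:2],np.mean(q,0))
for u,v in((97,75),(258,42)): print("bar",ray("top",200+u/4-.5,175+v/4-.5,.08).round(4))
for u,v in((42,148),(338,88),(390,322),(88,395)): print("sheet",ray("top",200+u/4-.5,175+v/4-.5,.0825).round(4))
for n,D in(("top",T),("scene",S)):
    P=cloud(n,D["d"]);q=P[(np.hypot(P[...,0]-.49,P[...,1]+.31)<.06)&(P[...,2]>.035)];
    print(n,len(q));
    for lo in np.arange(.035,.12,.012):
        w=q[(q[:,2]>=lo)&(q[:,2]<lo+.012)]
        if len(w): print(len(w),w.mean(0).round(4))
    g=P[(abs(P[...,0]-.5)<.1)&(abs(P[...,1]+.22)<.04)];print("bench",np.median(g[:,2]))
im=S["im"]
cv2.imwrite("pics/c2.png",cv2.resize(im[190:265,85:185],None,fx=7,fy=7,interpolation=cv2.INTER_CUBIC))
E
```

```text
knob (array([ 0.4788, -0.3093,  0.1018]), [np.float64(0.0007), np.float64(0.0007)])
[[ 0.539  -0.2966]
 [ 0.5309 -0.3446]
 [ 0.4635 -0.3334]
 [ 0.4728 -0.2847]] [ 0.5015606  -0.31481742  0.0185    ]
bar [0.5811 0.0572 0.08  ]
bar [ 0.6067 -0.0648  0.08  ]
sheet [0.5251 0.0977 0.0825]
sheet [ 0.5711 -0.1251  0.0825]
sheet [ 0.3961 -0.162   0.0825]
sheet [0.3423 0.0608 0.0825]
top 83
19 [ 0.5023 -0.3136  0.0377]
2 [ 0.4955 -0.3083  0.0537]
2 [ 0.4948 -0.3097  0.0617]
25 [ 0.4801 -0.3057  0.1041]
35 [ 0.4779 -0.3082  0.1101]
bench 0.0005419997552790212
scene 212
39 [ 0.5021 -0.314   0.0381]
19 [ 0.4965 -0.3137  0.0518]
23 [ 0.493  -0.3134  0.0645]
21 [ 0.4893 -0.3127  0.0773]
17 [ 0.4872 -0.3133  0.0886]
57 [ 0.4861 -0.313   0.1021]
36 [ 0.4809 -0.3114  0.1097]
bench 0.00019718615417568808
```

View pics/c2.png

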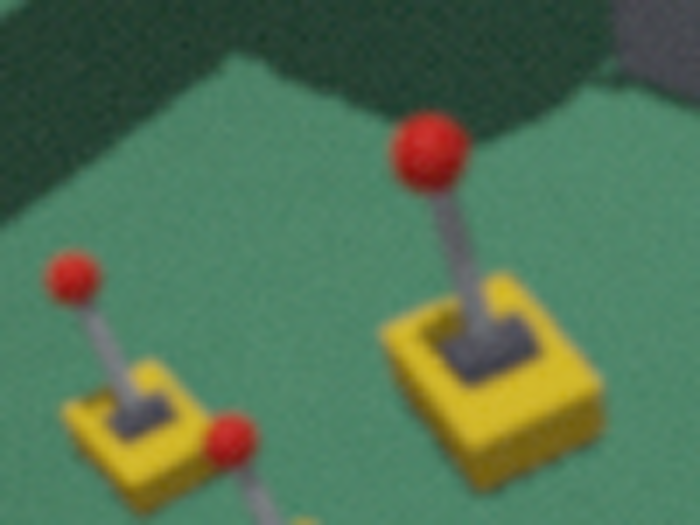

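The lever leans only about 0.28 rad towards the robot, and its knob is at about (0.479, -0.309, 0.10). That fits an 80 mm lever with its pivot near (0.5016, -0.315) and yaw about -0.165. The fixture's yaw is about 0.203 and the bar's middle is near (0.596, -0.004, 0.08). I'll close the fingers and move to the robot side of the knob.

```bash
python3 -m crank '{"hand":[255,255,255,255,255],"translation":[[0,-0.018,-0.047],[0,-0.035,-0.093],[0,-0.053,-0.14],[0,-0.07,-0.187],[0,-0.086,-0.23]],"dr":[[0.13,0,0],[0.26,0,0],[0.39,0,0],[0.52,0,0],[0.614,0,0]]}' 40; python3 -m crank '{"hand":[255,255],"translation":[[0,0,0],[0,0,0]],"dr":[[0,0,0],[0,0,0]]}'
```

```text
time_s: 0.6
position: [0.4098, -0.3162, 0.2498]
tool_rot: [[-0.0, -0.169, -0.986], [0.0, -0.986, 0.169], [-1.0, -0.0, 0.0]]
ft_force: [0.3, -0.7, 0.3]
grip_width: 0.012
time_s: 0.8
position: [0.4093, -0.3172, 0.2498]
tool_rot: [[-0.001, -0.16, -0.987], [0.0, -0.987, 0.16], [-1.0, -0.0, 0.001]]
ft_force: [-0.3, 0.5, 0.6]
grip_width: 0.0002
```

```bash
python3 -m crank '{"hand":[255,255,255,255,255],"translation":[[0.03,-0.017,-0.003],[0.07,-0.017,-0.003],[0.11,-0.017,-0.003],[0.151,-0.017,-0.003],[0.151,-0.017,-0.003]],"dr":[[0,0,0],[0,0,0],[0,0,0],[0,0,0],[0,0,0]]}'; python3 -c "
from h import *
for n in('scene','top'):
    im,d=snap(n); cv2.imwrite(f'pics/{n}1.png',cv2.resize(im[150:270,80:240] if n=='scene' else im[170:290,270:430],None,fx=4,fy=4,interpolation=cv2.INTER_CUBIC))
a=np.hstack([cv2.imread('pics/scene1.png')[:,:400],cv2.imread('pics/top1.png')[:,100:500]]);cv2.imwrite('pics/m1.png',a)"
```

```text
time_s: 1.3
position: [0.4121, -0.3009, 0.095]
tool_rot: [[-0.006, -0.165, -0.986], [0.007, -0.986, 0.165], [-1.0, -0.006, 0.008]]
ft_force: [0.6, -0.6, 0.6]
grip_width: 0.0001
```

View pics/m1.png

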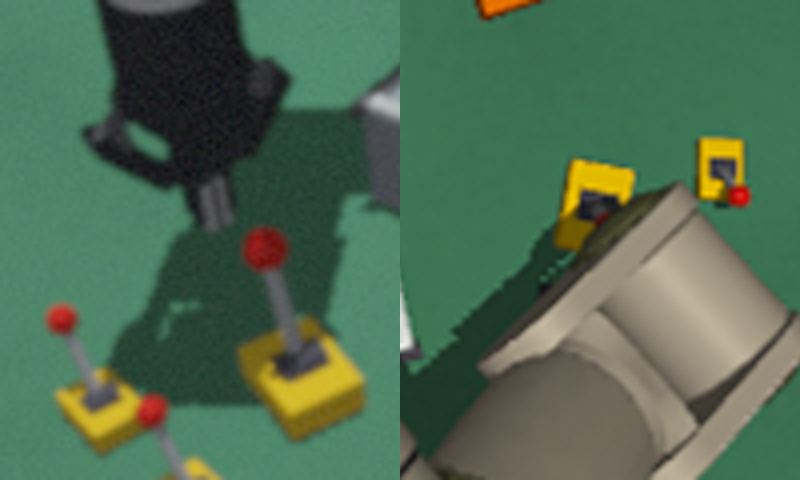

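The closed fingers (left panel, 215,225) stand behind the red knob (265,250) and in line with it. I'll push now.

```bash
python3 -m crank '{"hand":[255,255,255,255,255],"translation":[[0,0,-0.02],[0,0,-0.037],[0,0,-0.053],[0,0,-0.069],[0,0,-0.085]],"dr":[[0,0,0],[0,0,0],[0,0,0],[0,0,0],[0,0,0]]}'; python3 -m crank '{"hand":[255,255,255,255],"translation":[[0,0,-0.006],[0,0,-0.012],[0,0,-0.016],[0,0,-0.016]],"dr":[[0,0,0],[0,0,0],[0,0,0],[0,0,0]]}'
```

```text
time_s: 1.9
position: [0.4994, -0.3168, 0.1021]
tool_rot: [[0.003, -0.164, -0.987], [-0.003, -0.987, 0.164], [-1.0, 0.003, -0.003]]
ft_force: [-1.6, -0.3, -0.0]
grip_width: 0.0
time_s: 2.3
position: [0.5144, -0.3183, 0.0995]
tool_rot: [[0.001, -0.164, -0.987], [-0.0, -0.987, 0.164], [-1.0, 0.0, -0.001]]
ft_force: [-0.7, -0.2, -0.8]
grip_width: 0.0002
```

```bash
python3 -m crank '{"hand":[255,255,255],"translation":[[0,0,-0.003],[0,0,-0.006],[0,0,-0.006]],"dr":[[0,0,0],[0,0,0],[0,0,0]]}'; python3 -m crank '{"hand":[255,255,255],"translation":[[0,0,-0.003],[0,0,-0.005],[0,0,-0.005]],"dr":[[0,0,0],[0,0,0],[0,0,0]]}'
```

```text
time_s: 2.6
position: [0.5173, -0.3186, 0.099]
tool_rot: [[-0.008, -0.163, -0.987], [0.002, -0.987, 0.163], [-1.0, -0.001, 0.008]]
ft_force: [-16.9, 1.0, 7.6]
grip_width: 0.0002
time_s: 2.9
position: [0.5181, -0.3186, 0.0988]
tool_rot: [[-0.018, -0.164, -0.986], [0.006, -0.987, 0.164], [-1.0, -0.003, 0.019]]
ft_force: [-38.9, 4.3, 17.1]
grip_width: -0.0002
```

The force rose sharply, so the lever is at its stop. I'll back off, rise and look.

```bash
python3 -m crank '{"hand":[255,255,255,255,255],"translation":[[0,0,0.03],[0,0,0.06],[-0.04,0,0.06],[-0.08,0,0.06],[-0.12,0,0.06]],"dr":[[0,0,0],[0,0,0],[0,0,0],[0,0,0],[0,0,0]]}'; python3 -c "
from h import *
im,d=snap('scene'); cv2.imwrite('pics/scene2.png',cv2.resize(im[130:270,80:300],None,fx=3.5,fy=3.5,interpolation=cv2.INTER_CUBIC))
P=cloud('scene',d);q=P[(np.hypot(P[...,0]-.51,P[...,1]+.315)<.07)&(P[...,2]>.035)&(P[...,2]<.115)]
for lo in np.arange(.035,.115,.012):
    w=q[(q[:,2]>=lo)&(q[:,2]<lo+.012)]
    if len(w): print(len(w),w.mean(0).round(4))
print(sensors.observe()['position'])"
```

```text
time_s: 3.4
position: [0.4655, -0.3099, 0.2208]
tool_rot: [[0.0, -0.164, -0.986], [0.0, -0.986, 0.164], [-1.0, -0.0, -0.0]]
ft_force: [-0.3, -1.0, -0.3]
grip_width: 0.0001
21 [ 0.5089 -0.3212  0.039 ]
8 [ 0.5216 -0.3212  0.0534]
10 [ 0.5266 -0.3219  0.0641]
29 [ 0.5466 -0.3282  0.0909]
80 [ 0.5441 -0.3243  0.101 ]
[ 0.46722991 -0.31136612  0.22767768]
```

View pics/scene2.png

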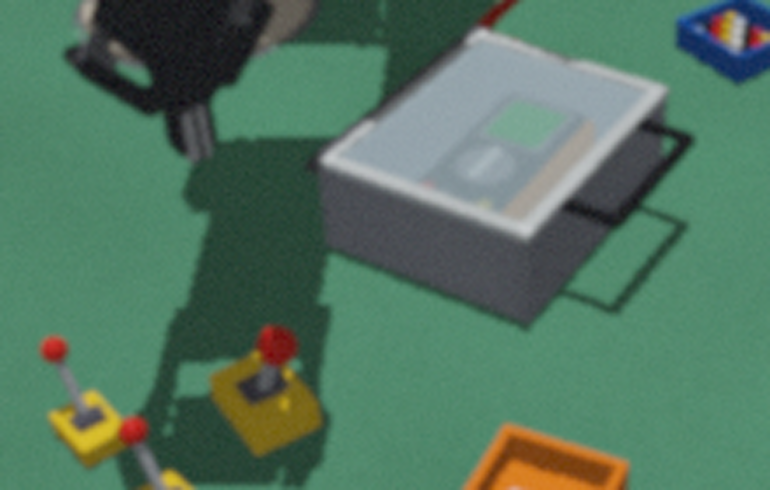

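The picture shows the lever leaning away at off (red knob at 276,345) and the guard shut. The depth puts the knob at about (0.543, -0.324), as predicted. Next I'll move towards the bar and refine its position.

```bash
python3 -m crank '{"hand":[120,120,120,120,120],"translation":[[0,-0.045,-0.011],[0,-0.09,-0.021],[0,-0.135,-0.032],[0,-0.18,-0.043],[0,-0.22,-0.052]],"dr":[[-0.14,0,0],[-0.28,0,0],[-0.42,0,0],[-0.56,0,0],[-0.7,0,0]]}'; python3 - <<'E'
from h import *
def rr(n,u,v):
    f,cx,cy,E=K(n); r=E[:3,:3]@[(u-cx)/f,(v-cy)/f,1]; return E[:3,3],r/np.linalg.norm(r)
def tri(a,b):
    A=0;B=0
    for n,u,v in(("top",*a),("scene",*b)):
        o,r=rr(n,u,v);M=np.eye(3)-np.outer(r,r);A=A+M;B=B+M@o
    return np.linalg.solve(A,B).round(4)
print(tri((200+97/4-.5,175+75/4-.5),(80+690/3.5-.5,130+137/3.5-.5)),tri((200+258/4-.5,175+42/4-.5),(80+615/3.5-.5,130+218/3.5-.5)))
s=sensors.observe();R=s['tool_rot'];print(s['position'],R.round(3),R.T@(np.array([.596,-.0035,.20])-s['position']),s['grip_width'])
E
```

```text
time_s: 3.95
position: [0.5537, -0.0994, 0.2191]
tool_rot: [[0.0, 0.516, -0.857], [0.0, -0.857, -0.516], [-1.0, 0.0, -0.0]]
ft_force: [0.3, -0.3, -0.2]
grip_width: 0.0449
[0.5812 0.0575 0.0821] [ 0.6063 -0.0646  0.0838]
[ 0.55370422 -0.099395    0.21905559] [[ 0.     0.516 -0.857]
 [ 0.    -0.857 -0.516]
 [-1.     0.    -0.   ]] [ 0.01908828 -0.06033665 -0.08569146] 0.04493167284776663
```

```bash
python3 -m crank '{"hand":[135,135,135,135,135],"translation":[[0.004,-0.02,-0.028],[0.008,-0.04,-0.056],[0.019,-0.059,-0.084],[0.019,-0.059,-0.084],[0.019,-0.059,-0.084]],"dr":[[-0.14,0,0],[-0.28,0,0],[-0.42,0,0],[-0.56,0,0],[-0.7,0,0]]}';python3 -m crank '{"hand":[135,135,135,135,135],"translation":[[0,0,0],[0,0,0],[0,0,0],[0,0,0],[0,0,0]],"dr":[[-0.14,0,0],[-0.28,0,0],[-0.42,0,0],[-0.53,0,0],[-0.53,0,0]]}'; python3 -c "
from h import *
s=sensors.observe();R=s['tool_rot'];print(s['position'],R.T@(np.array([.5945,-.0037,.078])-s['position']),s['grip_width'],s['q'].round(1))"
```

```text
time_s: 4.45
position: [0.5954, -0.0067, 0.1994]
tool_rot: [[-0.001, 0.947, -0.322], [0.0, -0.322, -0.947], [-1.0, -0.001, -0.0]]
ft_force: [0.0, 0.3, -0.2]
grip_width: 0.0405
time_s: 4.95
position: [0.5953, -0.0079, 0.1999]
tool_rot: [[0.0, 0.981, 0.195], [0.0, 0.195, -0.981], [-1.0, 0.0, -0.0]]
ft_force: [0.2, -0.2, 0.1]
grip_width: 0.0403
[ 0.59525512 -0.0078555   0.19992803] [ 1.21928681e-01  5.63457827e-05 -4.20421092e-03] 0.04029236769995972 [-12.1  28.5  71.6   0.   79.8 -23.4]
```

```bash
python3 -m crank '{"hand":[135,135,135,135,135],"translation":[[0.04,0,-0.004],[0.07,0,-0.004],[0.09,0,-0.004],[0.09,0,-0.004],[0.09,0,-0.004]],"dr":[[0,0,0],[0,0,0],[0,0,0],[0,0,0],[0,0,0]]}'; python3 -c "
from h import *
im,d=snap('scene'); cv2.imwrite('pics/scene3.png',cv2.resize(im[100:240,190:330],None,fx=4,fy=4,interpolation=cv2.INTER_CUBIC))"
```

```text
time_s: 5.45
position: [0.5949, -0.004, 0.1106]
tool_rot: [[0.001, 0.981, 0.192], [-0.0, 0.192, -0.981], [-1.0, 0.001, 0.0]]
ft_force: [0.2, -0.1, 0.2]
grip_width: 0.0403
```

View pics/scene3.png

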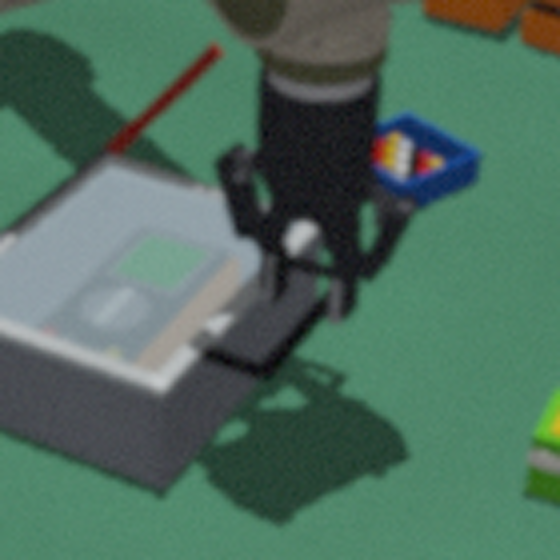

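The fingertips at (270,295) and (340,312) straddle the bar, with the inner one over the gap. I'll go down and close.

```bash
python3 -m crank '{"hand":[135,135,135,135],"translation":[[0.012,0,0],[0.024,0,0],[0.032,0,0],[0.032,0,0]],"dr":[[0,0,0],[0,0,0],[0,0,0],[0,0,0]]}' 60;  python3 -m crank '{"hand":[255,255,255,255,255],"translation":[[0,0,0],[0,0,0],[0,0,0],[0,0,0],[0,0,0]],"dr":[[0,0,0],[0,0,0],[0,0,0],[0,0,0],[0,0,0]]}' 60; python3 -m crank '{"hand":[255,255,255],"translation":[[0,0,0],[0,0,0],[0,0,0]],"dr":[[0,0,0],[0,0,0],[0,0,0]]}'
```

```text
time_s: 5.9
position: [0.5938, -0.0039, 0.0765]
tool_rot: [[-0.003, 0.981, 0.194], [0.001, 0.194, -0.981], [-1.0, -0.003, -0.001]]
ft_force: [-0.5, -0.0, 0.1]
grip_width: 0.0403
time_s: 6.4
position: [0.595, -0.004, 0.0784]
tool_rot: [[0.002, 0.981, 0.194], [-0.0, 0.194, -0.981], [-1.0, 0.001, 0.0]]
ft_force: [2.6, -0.1, 2.1]
grip_width: 0.0099
time_s: 6.7
position: [0.5949, -0.004, 0.0783]
tool_rot: [[0.001, 0.981, 0.194], [-0.0, 0.194, -0.981], [-1.0, 0.001, 0.0]]
ft_force: [4.4, 1.4, 1.6]
grip_width: 0.0102
```

Gripped on the bar: the width is about 10 mm with contact force. I'll lift along the arc (r = 0.235 m) in 5° steps.

```bash
python3 -m crank '{"hand":[255,255,255,255,255],"translation":[[-0.0205,-0.0009,0],[-0.0408,-0.0036,0],[-0.0608,-0.008,0],[-0.0804,-0.0142,0],[-0.0993,-0.022,0]],"dr":[[0,0,0],[0,0,0],[0,0,0],[0,0,0],[0,0,0]]}'; python3 -m crank '{"hand":[255,255],"translation":[[0,0,0],[0,0,0]],"dr":[[0,0,0],[0,0,0]]}'
```

```text
time_s: 7.2
position: [0.5743, -0.0084, 0.1784]
tool_rot: [[0.005, 0.981, 0.194], [-0.0, 0.194, -0.981], [-1.0, 0.005, 0.001]]
ft_force: [9.1, -0.0, -2.4]
grip_width: 0.0099
time_s: 7.4
position: [0.5745, -0.0084, 0.178]
tool_rot: [[0.005, 0.981, 0.194], [-0.0, 0.194, -0.981], [-1.0, 0.005, 0.001]]
ft_force: [12.8, 1.7, 1.5]
grip_width: 0.0101
```

```bash
python3 -m crank '{"hand":[255,255,255,255,255],"translation":[[-0.0182,-0.0075,0],[-0.0355,-0.0185,0],[-0.0518,-0.031,0],[-0.0669,-0.0448,0],[-0.0807,-0.0599,0]],"dr":[[0,0,0],[0,0,0],[0,0,0],[0,0,0],[0,0,0]]}'; python3 -m crank '{"hand":[255,255,255],"translation":[[0,0,0],[0,0,0],[0,0,0]],"dr":[[0,0,0],[0,0,0],[0,0,0]]}'; python3 - <<'E'
from h import *
s=sensors.observe();print(s['position'],s['qvel'].round(2))
im,d=snap('scene'); im2,d2=snap('top');np.savez('end.npz',im=im,d=d,im2=im2,d2=d2)
a=cv2.resize(im[70:240,150:350],None,fx=3,fy=3);b=cv2.resize(im,(600,450));cv2.imwrite('pics/scene4.png',a)
P=cloud('scene',d);ang=np.array([.979,.2]);p=P[...,:2]-[.366,-.051];X=p@ang;Y=p@np.array([-.2,.979]);Z=P[...,2]
w=(abs(Y)<.13)&(X>0)&(X<.2)&(Z>.09)&(Z<.3)&(abs(np.degrees(np.arctan2(Z-.08,X))-50)<12)
for lo in np.arange(.02,.24,.03):
    r=np.hypot(X,Z-.08);k=w&(r>lo)&(r<lo+.03)
    if k.sum()>5: print(lo,k.sum(),np.median(np.degrees(np.arctan2(Z-.08,X))[k]))
E
```

```text
time_s: 7.9
position: [0.5167, -0.0208, 0.2598]
tool_rot: [[0.01, 0.981, 0.193], [-0.002, 0.193, -0.981], [-1.0, 0.009, 0.004]]
ft_force: [15.6, -3.1, 9.3]
grip_width: 0.0101
time_s: 8.2
position: [0.5171, -0.0207, 0.2598]
tool_rot: [[0.01, 0.981, 0.193], [-0.002, 0.193, -0.981], [-1.0, 0.009, 0.004]]
ft_force: [13.2, -1.8, 8.9]
grip_width: 0.01
[ 0.51706922 -0.02072502  0.25977405] [ 0.16  0.2  -0.05 -0.03 -0.03 -0.05]
0.02 50 46.72459648870746
0.05 48 47.66645980469036
0.08 47 48.00499807903986
0.11000000000000001 47 48.1978435622173
0.14 38 48.121371141067414
0.17 83 48.91355210210742
0.2 32 48.994671372697894
0.23 345 49.877039408398936
```

View pics/scene4.png

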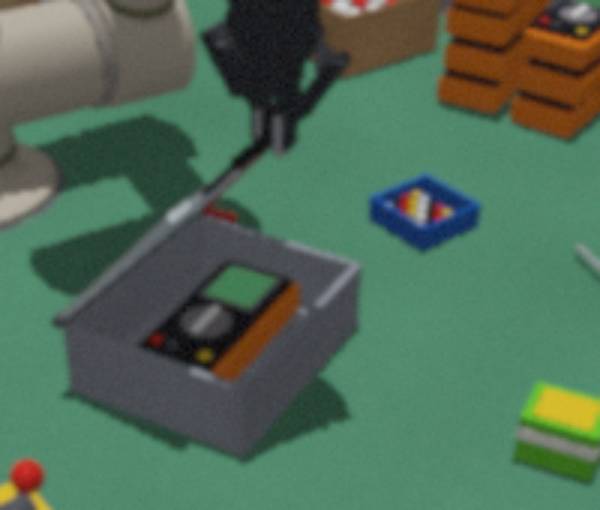

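The guard is open with the bar between the fingertips (270,140), and the meter and tray are untouched. The TCP height gives about 50.6° and the depth slope about 49.4°, so they agree. I'll check that it is steady and that the lever and the loose things haven't moved, then hand in.

```bash
python3 -m crank '{"hand":[255,255,255,255,255],"translation":[[0,0,0],[0,0,0],[0,0,0],[0,0,0],[0,0,0]],"dr":[[0,0,0],[0,0,0],[0,0,0],[0,0,0],[0,0,0]]}'; python3 - <<'E'
from h import *
e=np.load('end.npz');P=cloud('scene',e['d']);im=e['im'].astype(int)
q=P[(np.hypot(P[...,0]-.53,P[...,1]+.32)<.07)&(P[...,2]>.08)&(P[...,2]<.115)];print("knob",q.mean(0))
a=np.load('scene0.npz')['im'].astype(int)
for n,(x,y,X,Y) in dict(tray=(270,125,315,155),box=(315,195,360,230),driver=(340,150,385,190),case=(185,250,262,336)).items(): print(n,abs(a[y:Y,x:X]-im[y:Y,x:X]).mean())
print(env.close_job())
E
```

```text
time_s: 8.8
position: [0.5172, -0.0207, 0.2596]
tool_rot: [[0.01, 0.981, 0.193], [-0.002, 0.193, -0.981], [-1.0, 0.009, 0.004]]
ft_force: [13.7, -2.0, 10.1]
grip_width: 0.0097
knob [ 0.5447702  -0.32530565  0.09839961]
tray 3.5365432098765432
box 3.5153439153439154
driver 3.4257407407407405
case 3.6580589952682976
the job is handed in; nothing more can be done
None
```

I pushed the red-knobbed lever over to its stop, then lifted the guard by its bar along its arc to about 50°. I handed the job in at about 8.8 s of the 51 s allowed, still gripping the bar. No verdict was reported.

- **Switch:** the push force rose to about 39 N at the fingertips when the lever met its stop. Afterwards the knob measured about (0.545, -0.325), which is the off position.
- **Guard angle:** about 50.6° from the gripper height and about 49.4° from the slope of the frame in the depth picture. Single depth readings along the frame ran from 46.7° to 49.9°, all within the allowed 45–55°. The red strip was mostly hidden behind the guard, so I could not check against it directly.
- **Hold:** the grip was set to 60 N with the fingers about 10 mm apart on the 12 mm bar. The gripper moved less than 0.3 mm over the last half second. A steady 13–14 N sideways force remained on the wrist, so the gripper is probably slightly off the bar's true arc.
- **Other things:** the tray, battery box, screwdriver and empty case showed no change in the pictures beyond noise. The meter, checked only by eye, was still lying in the fixture.

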